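# Slide the locked slide carriage home and start the reader

## Robot

A 6-joint arm with a two-finger parallel gripper is mounted at the origin on a cart in front of the work surface, level with it; the furniture and walls round the work are solid. World frame = base frame: x ahead of the robot, y to its left, z up, the work surface at z = 0. Lengths are in m, angles in rad, forces in N, time in s.
With the tool pointing down it reaches from about 0.3 to 0.875 m from the base axis. Payload 6.4 kg.
Tool frame: the origin (TCP) lies between the finger pads; the fingertips stand 19 mm ahead of it and the grasp point (between the pads) is the TCP (ctrl.tips_ahead is the z of the fingertips in the tool frame, in m); z points along the fingers, y is the line along which they close (so a half turn about z gives the same grasp; the last joint's range is limited). The gripper opens to 85 mm and grips with 20 to 120 N. Pads are 22 mm wide; open, the fingers measure 114 mm over their backs; the gripper's body (76 mm by 85 mm) begins 54 mm behind the grasp point. The pads swing forward as they close: fully open they stand 13 mm farther back than shut.
Start: joints at [1.043, 0.181, 1.607, -0, 1.354, -0.206], TCP at [0.182, 0.546, 0.25] pointing down, gripper open.
Joint ranges: [-2.99, 2.99], [-0.89, 2.07], [0.3, 2.58], [-1.14, 4.28], [0, 2.63], [-3.12, 3.12]. Speed limits (rad/s): [2.57, 2.57, 3.01, 3.14, 3.14, 3.14].

## Interface

Orientations are given as a unit quaternion [w, x, y, z].
In Python, from bench import readout, vision, ctrl gives the robot as it stands.
- The arm moves only by the tool play_rows, never from a script. Its arguments are lists of equal length, an entry for each row: "xyz": the shift along the tool's x, y, z in mm, a list of three; "rot": the turn, a rotation vector about the tool's x, y, z in rad, a list of three; "grip": the opening, from 0 (shut) to 1 (fully open). In form: {"xyz": [[x, y, z], ...], "rot": [[rx, ry, rz], ...], "grip": [grip, ...]}. A call has exactly 10 rows; each row is the pose to reach, as a shift and turn from the pose commanded when the call began, along the tool's axes at that moment; what a row does not reach only later rows make up. A row lasts 1/8 s, in which the tool goes at most 62.5 mm and 10.7 degrees, less where a joint would pass 70% of its speed; a pose out of reach is approached as far as the arm can. A call with a gripper value outside its range is refused whole. The fingers move at their own pace and stop on an object; the grip force is fixed at half the most. Time passes only in rows, so rows that repeat a pose let the fingers close, or fill a call up. It gives the time, the measured TCP pose, the force, the opening and the grip force at its end, in the units of the state.
- readout.get_obs(): the state, without advancing time (a new reading comes with each control period).
- vision.camera(name): name is "scene" or "top" or "wrist"; returns a dict with "color" (384x512x3 uint8, red, green, blue), "depth" (384x512 float32, m along the optical axis (not along the pixel's ray), 0 where there is no reading), "camera_matrix" (3x3 intrinsics, pixels), "extrinsics" (4x4, takes a point from camera to world coordinates); the wrist camera has in their place "hand_eye" (4x4, takes a point from camera to tool coordinates, whose origin is the TCP and whose axes are the flange's). Camera axes: x right, y down, z forward; pixel columns grow to the right and rows downward; lengths in m; the calibration is good to about 2 mm. A picture is of the moment at which its call begins: read the wrist's pose just before it.
- ctrl.hand_in(): hands the job in; it is judged then, once.
The state is a dict: "time_s": time; "q": joint angles; "dq": joint speeds; "joint_efforts": joint torques, N m; "eef_pos": TCP position; "eef_rot": TCP orientation; "wrist_force": force on the tool from outside, world axes, zero at the start; "torque": the same for the moment, N m; "opening": opening from 0.0 (shut) to 1.0 (fully open); "grasp_force": force on a finger pad.
Only numpy, scipy, OpenCV 4.12 (cv2) and the standard library are available. Lean on these libraries where they do the work, as an engineer would, in place of code of your own. Each camera call takes 0.05 s, during which the arm holds its last target. There are 200 camera calls.

## Task

Three stained blood smears lie on the carriage of the slide reader, which is locked on its rail, drawn out. With the fingertips hold the broad release pad on the carriage down while you push the carriage all the way in against its end stops, and let go so that the pad springs up and locks it there; only then press the round start key on top of the reader fully down and let go of it. The pad must stay down as long as the carriage moves; nothing is to be picked up, and the bottles, jar and dish standing around must stay where they are.

Things in the scene. Friction and masses are not known exactly. Their poses are not given: they have to be found in the camera images.
- reader: Flat white bench instrument, fixed. Origin on the bench under the middle of the housing's front face; x points into the reader (the way the carriage goes in), y left, z up. Housing 164 mm wide, 140 mm deep (x 0 to 0.14), 75 mm high, with a mouth in its front. Before it lies an aluminium bed 130 mm wide, out to x = -0.205, with two guide rods.
- carriage (a joint): Way of the carriage along the reader's +x, m: 0 = farthest out (starts at 0 to 0.03), 0.110 = home at the rubber end stops. Slide tray with a grey block (50 mm along x, 110 wide, top at z 0.046) at its near end, which holds the pad. A toothed lock, 4 mm pitch, holds it firmly unless the pad is down; then it slides with 1.2 N + 8 N per m/s and stays where left.
- release_pad (a joint): Travel of the release pad downward, m: 0 = up (carriage locked), 0.006 = fully down. It gives way at about 5 N, frees the lock from 3.5 mm down and reaches the bottom at about 7.5 N; it springs up when let go and catches in the nearest tooth gap. Press it before pushing: it jams if the locked carriage is pushed hard.
- pad_top (a point): Middle of the top of the ribbed black rubber release pad, 32 mm long (reader x), 44 wide (y), 53 mm above the bench when up, 47 pressed; moves with the carriage. A grey push ridge across the pad's far side, part of the carriage, can be pushed by a tip on the pad: near face 18 mm from this point, 76 mm wide, top 62 mm above the bench. When home, the housing is 38 mm beyond this point.
- start_key (a joint): Travel of the start key downward, in m: 0 = up, 0.004 = fully down, which takes about 4 N; it springs back.
- start_key_top (a point): Middle of the top of the start key, a round white key 22 mm across in a grey collar, on top of the housing near its front right corner (28 mm behind the front face, 52 mm to the right of the middle); 88 mm above the bench when up.
- stain_bottle: Brown dropper bottle with a red rubber bulb, 42 mm across, 122 mm high, standing free on the bench to the left of the reader; origin at the centre of its foot. To be left alone.
- staining_jar: Clear staining jar with a white lid, 57 mm across, 97 mm high, standing free to the left of the reader; origin at the centre of its foot. To be left alone.
- petri_dish: Petri dish 61 mm across, 15 mm high, lying free to the right of the bed; origin at the centre of its foot. To be left alone.
- dropper_bottle: Small white dropper bottle with a pointed tip, 27 mm across, 66 mm high, standing free to the right of the reader; origin at the centre of its foot. To be left alone.

How it is judged:
On the way, in this order (a step that is already met when the one before it is completed fails the run):
1. the release pad is held down with the carriage still out (value of joint release_pad above 0.0035 m and value of joint carriage below 0.06 m), for 0.1 s.
2. the carriage is home and the pad has sprung up, locking it (value of joint carriage above 0.107 m and value of joint release_pad below 0.001 m), for 0.2 s.
3. the start key is pressed down with the carriage locked home (all of step 2 and value of joint start_key above 0.0025 m), for 0.04 s.
At the end, for the whole second after the job is handed in: The carriage is within 3 mm of its end stop and at rest, the release pad is up again (within 1 mm) so that the carriage is locked, the start key has been pressed (2.5 mm or more) after that and is up again, and the bottles, jar and dish stand upright within 20 mm of where they stood (all of step 2 and value of joint start_key below 0.001 m and velocity of joint carriage between -0.005 and 0.005 m/s and distance of each of stain_bottle, staining_jar, petri_dish, dropper_bottle from where it was at the start of the episode below 0.02 m and angle between each of stain_bottle, staining_jar, petri_dish, dropper_bottle's own z axis and vertical below 0.2 rad); the robot touches nothing.
It fails at once if the carriage is forced along with the release pad up (value of joint release_pad below 0.0005 m and contact force between the fingers and reader above 15 N and (velocity of joint carriage above 0.02 m/s or velocity of joint carriage below -0.02 m/s)).
It fails at once if the start key is pressed before the carriage is locked home (value of joint start_key above 0.002 m and not (value of joint carriage above 0.107 m and value of joint release_pad below 0.001 m)).
It fails at once if a bottle, the jar or the dish is moved, lifted or tipped (distance of any of stain_bottle, staining_jar, petri_dish, dropper_bottle from where it was at the start of the episode above 0.02 m or angle between any of stain_bottle, staining_jar, petri_dish, dropper_bottle's own z axis and vertical above 0.3 rad).
It also fails if it takes over 43 s, if anything falls off the work surface, if the arm or the gripper's body presses on something with over 40 N, if the wrist force passes 120 N, or if a joint passes its speed limit or range.

## Working session

There is one attempt and no reset: what is moved stays moved. The work goes in short steps, Python scripts to look and compute and a tool call to move; the robot and the scene stay as the last step left them, time stands still between calls to the robot, and variables do not carry over. Pictures are saved under pics/ and viewed, at most 10 in all, crops included, and the job is handed in when it is done.

Besides the shell and the picture viewer there is one more tool, called after "Call:" by a JSON object that holds its "method" and its "body". play_rows: Moves the arm, as the interface text tells. Its arguments: {"type":"object","properties":{"xyz":{"type":"array","items":{"type":"array","items":{"type":"number"}}},"rot":{"type":"array","items":{"type":"array","items":{"type":"number"}}},"grip":{"type":"array","items":{"type":"number"}}},"required":["xyz","rot","grip"]}

```bash
mkdir -p pics
cat > h.py <<'E'
import numpy as np, cv2
from bench import readout, vision, ctrl
from scipy.spatial.transform import Rotation as R
def cam(n):
    o=readout.get_obs(); c=vision.camera(n)
    if n=="wrist":
        q=np.array(o["eef_rot"]); T=np.eye(4); T[:3,:3]=R.from_quat(q[[1,2,3,0]]).as_matrix(); T[:3,3]=o["eef_pos"]
        c["E"]=T@np.array(c["hand_eye"])
    else: c["E"]=np.array(c["extrinsics"])
    return c
def pts(c):
    d=c["depth"]; K=np.array(c["camera_matrix"]); v,u=np.indices(d.shape)
    p=np.stack([(u-K[0,2])*d/K[0,0],(v-K[1,2])*d/K[1,1],d],-1)
    w=p@c["E"][:3,:3].T+c["E"][:3,3]; w[d==0]=np.nan; return w
E
python3 - <<'E'
from h import *
o=readout.get_obs(); print(o["eef_pos"],o["eef_rot"],o["wrist_force"],ctrl.tips_ahead)
for n in("top","scene"):
    c=cam(n); np.savez(f"{n}.npz",w=pts(c),color=c["color"],E=c["E"],K=c["camera_matrix"])
    cv2.imwrite(f"pics/{n}1.png",cv2.cvtColor(c["color"],cv2.COLOR_RGB2BGR))
E
```

```text
[0.18158362 0.54502418 0.24936682] [-3.19856260e-04  1.60213934e-01  9.87081915e-01 -8.28511017e-04] [0.59356633 0.59083363 0.40343319] 0.019
```

View pics/top1.png

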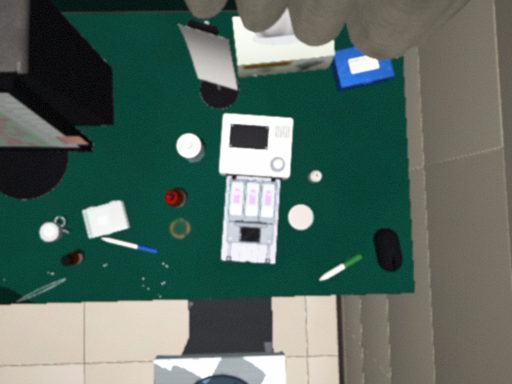

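View pics/scene1.png

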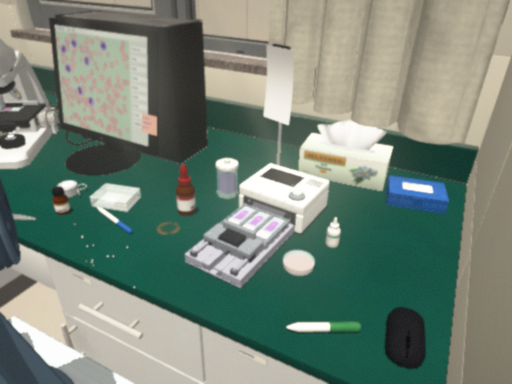

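The top view shows the reader housing at about (256,146), the start key at (277,164), the black pad at (249,234), the jar at (190,147), the red-bulb bottle at (175,198), the dish at (301,217) and the white dropper at (316,176). Next I turn these pixels into world positions.

Run:
```python
from h import *
z=np.load("top.npz"); w=z["w"]; c=z["color"].astype(int)
for n,(u,v) in dict(key=(277,164),pad=(249,234),hous=(235,165),jar=(190,147),bot=(175,198),dish=(301,217),drop=(316,176),bedL=(226,255),bedR=(272,258)).items():
    print(n,np.round(np.nanmedian(w[v-1:v+2,u-1:u+2].reshape(-1,3),0),4))
# housing top
v,u=np.indices(w.shape[:2]); box=(u>210)&(u<302)&(v>105)&(v<185)
m=box&(abs(w[...,2]-.075)<.006)
r=cv2.minAreaRect(w[m][:,:2].astype(np.float32)*1000); print("housing",r,cv2.boxPoints(r).round(1).tolist(), m.sum())
box=(u>236)&(u<262)&(v>222)&(v<246)
m=box&(c.sum(-1)<130)
r=cv2.minAreaRect(w[m][:,:2].astype(np.float32)*1000); print("pad",r,np.median(w[m],0),m.sum())
```

```text
key [ 0.6089 -0.1454  0.0892]
pad [ 0.4503 -0.0789  0.0529]
hous [ 0.6104 -0.05    0.0753]
jar [0.6514 0.0501 0.0917]
bot [0.5371 0.0855 0.0902]
dish [ 0.4862 -0.2078  0.0145]
drop [ 0.5827 -0.2404  0.0544]
bedL [ 0.3996 -0.0229  0.0241]
bedR [ 0.3894 -0.1335  0.0221]
housing ((657.3263549804688, -99.63074493408203), (163.4862823486328, 140.43182373046875), 84.87164306640625) [[580.0999755859375, -174.8000030517578], [720.0, -187.3000030517578], [734.5999755859375, -24.5], [594.7000122070312, -11.899999618530273]] 4037
pad ((449.9161682128906, -80.91179656982422), (38.16530990600586, 27.34210968017578), 85.404541015625) [ 0.45038455 -0.08117312  0.05303455] 176
```

The reader fits its given sizes: front middle at (0.5874, -0.0934), yaw -0.089 rad, pad at z 0.053, key at z 0.089. The carriage is at about 10 mm.

```bash
cat >> h.py <<'E'
def go(p,yaw=-0.089):
    o=readout.get_obs(); q=np.array(o["eef_rot"]); M=R.from_quat(q[[1,2,3,0]])
    G=R.from_matrix(np.array([[-np.cos(yaw),-np.sin(yaw),0],[-np.sin(yaw),np.cos(yaw),0],[0,0,-1]]))
    print("shift mm",(M.inv().apply(np.array(p)-o["eef_pos"])*1000).round(1),"rot",(M.inv()*G).as_rotvec().round(4))
def rd(x,y,o=(.5874,-.0934),yaw=-0.089):
    c,s=np.cos(yaw),np.sin(yaw); return [o[0]+c*x-s*y,o[1]+s*x+c*y]
E
python3 - <<'E'
from h import *
p=rd(-.138,0); print(p); go(p+[.18])
E
```

```text
[np.float64(0.44994618832735556), np.float64(-0.08113420786654259)]
shift mm [-452.6 -509.1   70.1] rot [-0.0015 -0.0005 -0.2328]
```

Call:
{"method": "play_rows", "body": {"xyz": [[-40,-45,0],[-80,-90,0],[-120,-135,0],[-160,-180,0],[-200,-225,0],[-240,-270,0],[-280,-315,0],[-320,-360,0],[-360,-405,0],[-400,-450,0]], "rot": [[0,0,-0.02],[0,0,-0.05],[0,0,-0.08],[0,0,-0.1],[0,0,-0.12],[0,0,-0.15],[0,0,-0.18],[0,0,-0.2],[0,0,-0.22],[0,0,-0.2328]], "grip": [0,0,0,0,0,0,0,0,0,0]}}

```text
time_s: 1.35
eef_pos: [0.4193, -0.0099, 0.2503]
eef_rot: [0.0, 0.044, 0.999, 0.0]
wrist_force: [0.8, 1.2, 0.1]
opening: 0.003
grasp_force: 0.0
```

Run:
```python
from h import *
go(rd(-.138,0)+[.18]); o=readout.get_obs(); print(o["time_s"],o["opening"],o["eef_pos"])
```

```text
shift mm [-36.8 -68.2  70.3] rot [ 0.0001  0.0005 -0.    ]
1.35 0.002955741022529606 [ 0.41927759 -0.00990963  0.25029361]
```

Call:
{"method": "play_rows", "body": {"xyz": [[-10,-18,18],[-20,-35,35],[-30,-52,52],[-37,-68,70],[-37,-68,70],[-37,-68,70],[-37,-68,70],[-37,-68,70],[-37,-68,70],[-37,-68,70]], "rot": [[0,0,0],[0,0,0],[0,0,0],[0,0,0],[0,0,0],[0,0,0],[0,0,0],[0,0,0],[0,0,0],[0,0,0]], "grip": [0,0,0,0,0,0,0,0,0,0]}}

```text
time_s: 2.6
eef_pos: [0.4498, -0.0788, 0.1804]
eef_rot: [0.0, 0.044, 0.999, -0.0]
wrist_force: [0.6, -0.1, 0.4]
opening: 0.003
grasp_force: 0.0
```

Run:
```python
from h import *
go(rd(-.138,0)+[.18])
c=cam("wrist"); w=pts(c); np.savez("wr.npz",w=w,color=c["color"])
cv2.imwrite("pics/w1.png",cv2.cvtColor(c["color"],cv2.COLOR_RGB2BGR))
K=np.array(c["camera_matrix"]); E=np.linalg.inv(c["E"])
for n,p in dict(pad=rd(-.138,0)+[.053],key=rd(.028,-.052)+[.088]).items():
    x=E[:3,:3]@np.array(p)+E[:3,3]; print(n,(K@x/x[2])[:2])
```

```text
shift mm [-0.3 -2.3  0.4] rot [-0.0001  0.0002  0.0002]
pad [252.24798852 183.87496143]
key [196.71353862 365.20434549]
```

View pics/w1.png

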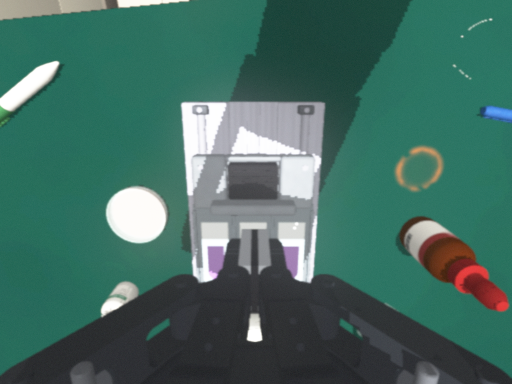

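The wrist view shows the black pad centred at (253,181), where I predicted (252,184), with the push ridge at (253,208). I check the pad and ridge by depth.

Run:
```python
from h import *
z=np.load("wr.npz"); w=z["w"]; c=z["color"].astype(int)
d=w[...,:2]-np.array([.5874,-.0934]); a=-.089
X=d[...,0]*np.cos(a)+d[...,1]*np.sin(a); Y=-d[...,0]*np.sin(a)+d[...,1]*np.cos(a)
for v in range(150,226,4): print(v,X[v,253].round(4),Y[v,253].round(4),w[v,253,2].round(4),c[v,253])
print([ (u,Y[180,u].round(4),w[180,u,2].round(4)) for u in range(222,286,4)])
```

```text
150 -0.1591 0.0005 0.0059 [253 253 254]
154 -0.1613 0.0006 0.0372 [148 150 156]
158 -0.1595 0.0007 0.0459 [238 242 245]
162 -0.1553 0.0007 0.043 [109 110 115]
166 -0.1538 0.0007 0.0521 [92 92 97]
170 -0.1505 0.0007 0.053 [ 95  95 100]
174 -0.1471 0.0007 0.0537 [94 92 95]
178 -0.1435 0.0007 0.0534 [91 92 95]
182 -0.1398 0.0007 0.0532 [85 85 89]
186 -0.1364 0.0007 0.054 [73 74 76]
190 -0.1326 0.0007 0.0538 [73 74 76]
194 -0.129 0.0006 0.054 [68 70 72]
198 -0.1247 0.0006 0.0526 [73 73 76]
202 -0.1216 0.0006 0.0545 [115 118 122]
206 -0.1202 0.0007 0.0606 [133 136 139]
210 -0.1171 0.0006 0.0622 [144 148 152]
214 -0.1131 0.0006 0.0616 [130 136 140]
218 -0.0981 0.0005 0.036 [133 140 144]
222 -0.0941 0.0005 0.0364 [180 184 184]
[(222, np.float64(-0.027), np.float64(0.0473)), (226, np.float64(-0.0238), np.float64(0.0437)), (230, np.float64(-0.0194), np.float64(0.0523)), (234, np.float64(-0.0159), np.float64(0.0535)), (238, np.float64(-0.0124), np.float64(0.0529)), (242, np.float64(-0.0089), np.float64(0.0528)), (246, np.float64(-0.0054), np.float64(0.0532)), (250, np.float64(-0.002), np.float64(0.0529)), (254, np.float64(0.0015), np.float64(0.0536)), (258, np.float64(0.005), np.float64(0.054)), (262, np.float64(0.0085), np.float64(0.053)), (266, np.float64(0.012), np.float64(0.0529)), (270, np.float64(0.0155), np.float64(0.0534)), (274, np.float64(0.019), np.float64(0.0532)), (278, np.float64(0.024), np.float64(0.034)), (282, np.float64(0.0265), np.float64(0.0468))]
```

Call:
{"method": "play_rows", "body": {"xyz": [[-2,-2,25],[-2,-2,50],[-2,-2,75],[-2,-2,95],[-2,-2,102],[-2,-2,104],[-2,-2,104],[-2,-2,104],[-2,-2,104],[-2,-2,104]], "rot": [[0,0,0],[0,0,0],[0,0,0],[0,0,0],[0,0,0],[0,0,0],[0,0,0],[0,0,0],[0,0,0],[0,0,0]], "grip": [0,0,0,0,0,0,0,0,0,0]}}

```text
time_s: 3.9
eef_pos: [0.4518, -0.0812, 0.0766]
eef_rot: [0.0, 0.044, 0.999, -0.0]
wrist_force: [-0.6, -0.1, 0.7]
opening: 0.002
grasp_force: 0.0
```

Run:
```python
from h import *
go(rd(-.136,0)+[.066]); o=readout.get_obs(); print(o["eef_pos"],o["wrist_force"])
```

```text
shift mm [-0.2 -0.1 10.6] rot [-0.0002  0.0005  0.    ]
[ 0.45178948 -0.0811761   0.07656619] [-0.60076541 -0.12553952  0.67043476]
```

Call:
{"method": "play_rows", "body": {"xyz": [[0,0,2],[0,0,4],[0,0,6],[0,0,7],[0,0,8],[0,0,9],[0,0,10],[0,0,11],[0,0,11],[0,0,11]], "rot": [[0,0,0],[0,0,0],[0,0,0],[0,0,0],[0,0,0],[0,0,0],[0,0,0],[0,0,0],[0,0,0],[0,0,0]], "grip": [0,0,0,0,0,0,0,0,0,0]}}

```text
time_s: 5.15
eef_pos: [0.4524, -0.0812, 0.066]
eef_rot: [0.001, 0.044, 0.999, -0.0]
wrist_force: [-0.6, 1.1, 6.9]
opening: 0.001
grasp_force: 3.6
```

Call:
{"method": "play_rows", "body": {"xyz": [[0,0,0.5],[0,0,1],[0,0,1.5],[0,0,2],[0,0,2.5],[0,0,2.5],[0,0,2.5],[0,0,2.5],[0,0,2.5],[0,0,2.5]], "rot": [[0,0,0],[0,0,0],[0,0,0],[0,0,0],[0,0,0],[0,0,0],[0,0,0],[0,0,0],[0,0,0],[0,0,0]], "grip": [0,0,0,0,0,0,0,0,0,0]}}

```text
time_s: 6.4
eef_pos: [0.4548, -0.0816, 0.0657]
eef_rot: [0.003, 0.045, 0.999, -0.001]
wrist_force: [0.1, 4.1, 21.9]
opening: -0.0
grasp_force: 11.2
```

Call:
{"method": "play_rows", "body": {"xyz": [[-4,0,0],[-10,0,0],[-18,0,0],[-27,0,0],[-37,0,0],[-47,0,0],[-57,0,0],[-66,0,0],[-74,0,0],[-80,0,0]], "rot": [[0,0,0],[0,0,0],[0,0,0],[0,0,0],[0,0,0],[0,0,0],[0,0,0],[0,0,0],[0,0,0],[0,0,0]], "grip": [0,0,0,0,0,0,0,0,0,0]}}

```text
time_s: 7.65
eef_pos: [0.5344, -0.0887, 0.0658]
eef_rot: [0.003, 0.044, 0.999, -0.001]
wrist_force: [-0.8, 2.9, 19.8]
opening: 0.001
grasp_force: 9.6
```

Call:
{"method": "play_rows", "body": {"xyz": [[-4,0,0],[-8,0,0],[-12,0,0],[-15,0,0],[-18,0,0],[-20,0,0],[-22,0,0],[-23,0,0],[-24,0,0],[-24,0,0]], "rot": [[0,0,0],[0,0,0],[0,0,0],[0,0,0],[0,0,0],[0,0,0],[0,0,0],[0,0,0],[0,0,0],[0,0,0]], "grip": [0,0,0,0,0,0,0,0,0,0]}}

```text
time_s: 8.9
eef_pos: [0.5522, -0.0902, 0.0657]
eef_rot: [-0.004, 0.044, 0.999, 0.0]
wrist_force: [-26.3, 2.9, 41.4]
opening: 0.001
grasp_force: 20.7
```

Run:
```python
from h import *
go(rd(-.038,0)+[.066]); o=readout.get_obs(); print(o["eef_pos"],o["wrist_force"])
```

```text
shift mm [ 2.7 -0.1 -0.3] rot [-0.0003 -0.0082  0.0013]
[ 0.55223731 -0.09018957  0.06572462] [-26.32035457   2.91185569  41.38967473]
```

Call:
{"method": "play_rows", "body": {"xyz": [[1,0,-1],[2,0,-2],[2,0,-4],[2,0,-6],[2,0,-8],[2,0,-10],[2,0,-14],[2,0,-20],[2,0,-30],[2,0,-40]], "rot": [[0,0,0],[0,0,0],[0,0,0],[0,0,0],[0,0,0],[0,0,0],[0,0,0],[0,0,0],[0,0,0],[0,0,0]], "grip": [0,0,0,0,0,0,0,0,0,0]}}

```text
time_s: 10.15
eef_pos: [0.5534, -0.0902, 0.1037]
eef_rot: [0.0, 0.044, 0.999, -0.0]
wrist_force: [-0.2, -0.1, -0.3]
opening: 0.0
grasp_force: 0.0
```

Run:
```python
from h import *
go(rd(-.038,0)+[.066])
for n in("top","wrist"):
    c=cam(n); w=pts(c); np.savez("b_%s.npz"%n,w=w,color=c["color"])
    cv2.imwrite(f"pics/{n}2.png",cv2.cvtColor(c["color"],cv2.COLOR_RGB2BGR))
d=w[...,:2]-np.array([.5874,-.0934]); a=-.089
X=d[...,0]*np.cos(a)+d[...,1]*np.sin(a); Y=-d[...,0]*np.sin(a)+d[...,1]*np.cos(a)
for u0 in (180,253,320):
  print([(v,X[v,u0].round(4),Y[v,u0].round(3),w[v,u0,2].round(4)) for v in range(120,300,8)])
```

```text
shift mm [ 3.9 -0.1 37.7] rot [-0.0001  0.0005  0.    ]
[(120, np.float64(-0.0923), np.float64(-0.049), np.float64(0.03)), (128, np.float64(-0.0872), np.float64(-0.049), np.float64(0.0305)), (136, np.float64(-0.082), np.float64(-0.05), np.float64(0.0304)), (144, np.float64(-0.0753), np.float64(-0.052), np.float64(0.0222)), (152, np.float64(-0.0701), np.float64(-0.052), np.float64(0.0242)), (160, np.float64(-0.0645), np.float64(-0.052), np.float64(0.024)), (168, np.float64(-0.0592), np.float64(-0.052), np.float64(0.026)), (176, np.float64(-0.0591), np.float64(-0.048), np.float64(0.0458)), (184, np.float64(-0.054), np.float64(-0.048), np.float64(0.0466)), (192, np.float64(-0.0486), np.float64(-0.048), np.float64(0.0464)), (200, np.float64(-0.0431), np.float64(-0.049), np.float64(0.0464)), (208, np.float64(-0.0376), np.float64(-0.049), np.float64(0.0465)), (216, np.float64(-0.0316), np.float64(-0.05), np.float64(0.0457)), (224, np.float64(-0.0264), np.float64(-0.05), np.float64(0.0471)), (232, np.float64(-0.0198), np.float64(-0.051), np.float64(0.0454)), (240, np.float64(-0.0143), np.fl
[... 2905 characters left out ...]
at64(0.042), np.float64(0.0469)), (224, np.float64(-0.0259), np.float64(0.043), np.float64(0.046)), (232, np.float64(-0.0198), np.float64(0.044), np.float64(0.0457)), (240, np.float64(-0.0145), np.float64(0.044), np.float64(0.047)), (248, np.float64(-0.0068), np.float64(0.045), np.float64(0.0441)), (256, np.float64(-0.0023), np.float64(0.044), np.float64(0.047)), (264, np.float64(-0.0003), np.float64(0.043), np.float64(0.0538)), (272, np.float64(-0.0008), np.float64(0.041), np.float64(0.0638)), (280, np.float64(-0.0447), np.float64(0.023), np.float64(0.1348)), (288, np.float64(-0.0458), np.float64(0.022), np.float64(0.1408)), (296, np.float64(-0.0436), np.float64(0.022), np.float64(0.1423))]
```

View pics/wrist2.png

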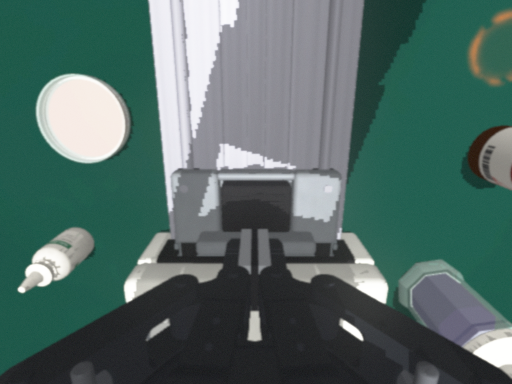

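The carriage is home: the block edge is at reader x -0.059, so the pad middle is at about -0.038. The pad top at z 0.053 means it has sprung up. In the wrist view the pad is at (257,205) close to the housing. Next I check the heights around the key from the first top image.

Run:
```python
from h import *
w=np.load("top.npz")["w"]
print((w[155:174,266:289,2]*1000).round(0).astype(int))
d=w[155:174,266:289]; m=d[...,2]>.084; print(np.median(d[m],0),d[m].mean(0),m.sum(), np.ptp(d[m],axis=0))
k=(d[m].mean(0)[:2]+np.array(rd(.028,-.052)))/2; print(k); go(list(k)+[.135])
```

```text
[[                  75                   76                   75
                    72                   76                   76
                    80                   73                   72
                    76                   76                   74
                    76                   76                   74
                    73                   73                   77
                    75                   76                   76
                    74                   72]
 [                  77                   79                   76
                    77                   76                   74
                    77                   73                   74
                    81                   79                   80
                    82                   81                   73
                    73                   77                   75
                    76                   77                   74
                    74                   74]
 [                  74                   77                   74
                    74             
[... 7959 characters left out ...]
   74
                    73                   78                   77
                    77                   75                   76
                    72                   77                   76
                    72                   74                   75
                    76                   74                   73
                    76                   78                   76
                    74                   74]]
[ 0.61080674 -0.14774678  0.08812895] [ 0.61052001 -0.14732988  0.08823905] 72 [0.02060173 0.02061598 0.00713441]
[ 0.61059365 -0.14750639]
shift mm [-61.1 -51.7 -30.2] rot [-0.0009  0.003   0.0001]<stdin>:3: RuntimeWarning: invalid value encountered in cast
```

Key at (0.6106, -0.1475). The collar top is at about 80 mm, below the pressed key at 84 mm, so pressing flat is safe. I go up, across and down to just above it (tip about 93 mm).

Call:
{"method": "play_rows", "body": {"xyz": [[0,0,-16],[0,0,-32],[-12,-10,-32],[-25,-21,-32],[-38,-32,-32],[-51,-43,-32],[-61,-51.5,-32],[-61,-51.5,-30],[-61,-51.5,-20],[-61,-51.5,-10]], "rot": [[0,0,0],[0,0,0],[0,0,0],[0,0,0],[0,0,0],[0,0,0],[0,0,0],[0,0,0],[0,0,0],[0,0,0]], "grip": [0,0,0,0,0,0,0,0,0,0]}}

```text
time_s: 11.5
eef_pos: [0.6088, -0.1463, 0.1117]
eef_rot: [-0.0, 0.044, 0.999, 0.0]
wrist_force: [0.1, -0.6, 0.1]
opening: 0.002
grasp_force: 0.0
```

Run:
```python
from h import *
go([.6106,-.1475,.103]); o=readout.get_obs(); print(o["eef_pos"],o["wrist_force"])
```

```text
shift mm [-1.9 -1.   8.7] rot [ 0.0004 -0.0009  0.0003]
[ 0.60880587 -0.14630549  0.11172088] [ 0.11378566 -0.59775311  0.10426955]
```

Call:
{"method": "play_rows", "body": {"xyz": [[-1,-1,2],[-1,-1,4],[-1,-1,6],[-1,-1,8],[-1,-1,9],[-1,-1,10],[-1,-1,11],[-1,-1,12],[-1,-1,12],[-1,-1,12]], "rot": [[0,0,0],[0,0,0],[0,0,0],[0,0,0],[0,0,0],[0,0,0],[0,0,0],[0,0,0],[0,0,0],[0,0,0]], "grip": [0,0,0,0,0,0,0,0,0,0]}}

```text
time_s: 12.75
eef_pos: [0.6106, -0.148, 0.1033]
eef_rot: [0.0, 0.044, 0.999, -0.0]
wrist_force: [-6.6, 3.6, 17.4]
opening: -0.002
grasp_force: 8.6
```

The key has bottomed: 17 N at tip height 84 mm. I lift clear and check the carriage and the key.

Call:
{"method": "play_rows", "body": {"xyz": [[0,0,-3],[0,0,-8],[0,0,-16],[0,0,-30],[0,0,-45],[10,0,-60],[30,0,-80],[50,0,-90],[70,0,-90],[90,0,-90]], "rot": [[0,0,0],[0,0,0],[0,0,0],[0,0,0],[0,0,0],[0,0,0],[0,0,0],[0,0,0],[0,0,0],[0,0,0]], "grip": [0,0,0,0,0,0,0,0,0,0]}}

```text
time_s: 14.0
eef_pos: [0.5204, -0.1401, 0.1922]
eef_rot: [0.001, 0.044, 0.999, -0.0]
wrist_force: [-0.1, -0.2, 1.3]
opening: -0.002
grasp_force: 0.0
```

Run:
```python
from h import *
print(readout.get_obs()["wrist_force"])
P=dict(pad=rd(-.038,0)+[.053],padnear=rd(-.050,0)+[.053],block=rd(-.05,.04)+[.046],key=[.6106,-.1475,.088])
for n in("wrist","scene"):
    c=cam(n); w=pts(c); K=np.array(c["camera_matrix"]); E=np.linalg.inv(c["E"])
    cv2.imwrite(f"pics/{n}3.png",cv2.cvtColor(c["color"],cv2.COLOR_RGB2BGR))
    for k,p in P.items():
        x=E[:3,:3]@np.array(p)+E[:3,3]; u,v=(K@x/x[2])[:2].round().astype(int)
        if 1<u<510 and 1<v<382: print(n,k,u,v,np.nanmedian(w[v-1:v+2,u-1:u+2].reshape(-1,3),0).round(4))
```

```text
[-0.11171747 -0.24076271  1.27994889]
wrist pad 311 205 [ 0.5498 -0.09    0.0534]
wrist padnear 312 193 [ 0.5379 -0.0888  0.0533]
wrist block 353 190 [ 0.5409 -0.0488  0.0462]
wrist key 256 288 [ 0.5204 -0.14    0.2108]
scene pad 260 211 [ 0.5511 -0.09    0.0529]
scene padnear 257 214 [ 0.5375 -0.0895  0.0528]
scene block 241 211 [ 0.542  -0.0493  0.0456]
scene key 297 191 [ 0.6111 -0.1472  0.0885]
```

View pics/scene3.png

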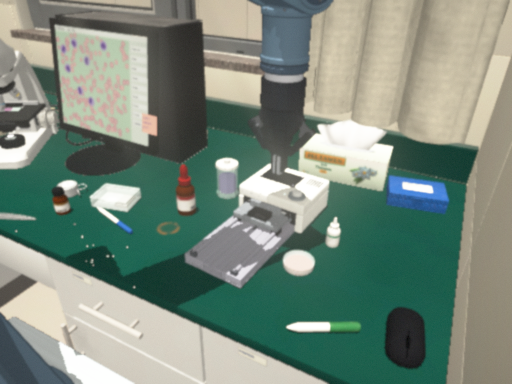

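The scene view shows the carriage home at (260,213), the pad up (z 0.053) and the key up (z 0.0885, at (297,191)). The bottles, jar and dish have not moved, and the arm is clear.

```bash
python3 -c "
from bench import ctrl; print(ctrl.hand_in())"
```

```text
the job is handed in; nothing more can be done
None
```

I pushed the carriage home with the pad held down, let the pad spring up to lock it, then pressed and released the start key. The last camera check showed the carriage home, the pad and key up, and nothing else moved. The job is handed in at about 14 s of robot time; no verdict was returned.

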